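Lock the holder disc onto the tube rotator's shaft

TASK

Get the blood-tube rotator ready: push the blue holder disc's hub along the shaft until it is fully home against the motor's shoulder, and turn it until its red thumbscrew faces the flat of the shaft squarely. Only then tighten the thumbscrew clockwise as far as it goes, and let go. Leave the other things on the bench where they are.

Things in the scene. Friction and masses are not known exactly. Their poses are not given: they have to be found in the camera images.
- rotator: Blood-tube rotator, fixed: grey base plate 170 x 335 mm, white motor housing (120 x 140 mm, top at 166 mm, dial on it to 180 mm). Origin: on the bench straight below the set screw's axis when the hub is home. z up; the shaft is level, along y, 120 mm above the origin; motor on the +y side (housing's face at y = 62 mm), shaft's free end at y = -122 mm; at yaw 0 its x points away from the robot.
- shoulder (a point): Centre of the motor's shoulder, on the shaft's axis, 120 mm up: the round end (36 mm diameter) of the aluminium nose that sticks 49 mm out of the housing. The hub's collar is home when its end face touches it. Axes as the rotator's.
- shaft_flat (a point): Middle of the shaft's flat near the free end, 9.4 mm from the axis. z axis: the flat's outward normal; y axis: along the shaft to the motor. Dark steel shaft, 22 mm diameter, with one bright flat 11 mm wide along its whole length, facing up and to the rotator's +x side (away from the robot), 27 to 45 degrees from straight up. The motor's worm gear holds it: it does not turn.
- screw_head (a point): Centre of the set screw's red thumb bar: 34 mm long (x), 10 mm thick (y), 27 mm tall (z); z points outward along the screw's axis, square to the shaft. It is 48.5 mm from the shaft's axis (2 mm less when tight). Below the bar a neck of 8.5 mm radius, then the collar 13 mm below the bar. A grip across the 10 mm with the tool along -z can push, swing and twist it all.
- disc (a point): Centre of the hub's blue disc, on the shaft's axis: 150 mm diameter, 7 mm thick, white tube clips on its outer face. The hub is one piece: aluminium collar (44 mm diameter, 26 mm long, set screw at its middle), sleeve (33 mm diameter), and this disc, 63.5 mm from the screw's axis towards the free end.
- hub_slide (a joint): How far the hub is from home along the shaft, m: 0 is home, collar against the shoulder; grows towards the free end, to 0.036. About 2.5 N of friction; it stays where it is left.
- hub (a joint): How far the hub is turned about the shaft from the flat, rad: 0 is the set screw squarely facing the flat; negative: the screw is short of it on the robot's side and must be swung over towards rotator +x. Friction about 0.1 N m; it stays where it is left. Tightening on the flat squares up errors of a few degrees and then locks the hub.
- screw (a joint): Quarter-turn set screw, rad: 0 backed off, grows as it is turned clockwise seen from its head, stops at 1.5. It goes in 1.6 mm per rad, meets the flat at about 1.3 and is tight from 1.4, at about 0.25 N m. Friction 0.11 N m. At 0.8 the bar lies at a right angle to the shaft. Off the flat it meets the round of the shaft at about 0.3 and must not be forced.
- tube_rack: Bystander: white rack 60 x 180 mm with capped blood tubes, 90 mm high, behind the rotator. Origin under its centre.
- oil_bottle: Bystander: amber oil bottle, 28 mm diameter, 68 mm high, behind the rotator. Origin under its centre.
- loose_tube: Bystander: capped blood tube, 88 mm long, lying on the bench before the rotator. Origin on the bench under its middle.
- tally_counter: Bystander: round steel tally counter, 48 mm diameter, 28 mm high, before the rotator. Origin under its centre.
- slide_box_orange: Bystander: orange slide box, 85 x 98 x 35 mm, at the side. Origin under its centre.
- slide_box_blue: Bystander: blue slide box, 85 x 98 x 35 mm, at the side. Origin under its centre.
- dropper_bottle: Bystander: white dropper bottle, 42 mm diameter, 125 mm high, at the left. Origin under its centre.

How it is judged (in metres and radians):
On the way:
1. the hub is home on the shoulder (within 3 mm) and the screw faces the flat (within 0.2 rad) while the screw is still loose (under 0.9 rad) (value of joint hub_slide below 0.003 m and value of joint hub between -0.2 and 0.2 rad and value of joint screw below 0.9 rad), for 0.1 s.
At the end, for the whole second after the job is handed in: The hub is home against the shoulder (hub_slide under 3 mm), the set screw faces the flat (hub within 0.12 rad of 0) and is tight (screw above 1.35 rad), and the gripper has let go (value of joint hub_slide below 0.003 m and value of joint hub between -0.12 and 0.12 rad and value of joint screw above 1.35 rad); the robot touches nothing.
It fails at once if the set screw is driven onto the round of the shaft (screw above 0.9 rad while the hub is more than 0.35 rad off the flat) (value of joint screw above 0.9 rad and (value of joint hub below -0.35 rad or value of joint hub above 0.35 rad)).
It fails at once if another thing on the bench is moved more than 30 mm or tipped (distance of any of tube_rack, oil_bottle, loose_tube, tally_counter, slide_box_orange, slide_box_blue, dropper_bottle from where it was at the start of the episode above 0.03 m or angle between any of dropper_bottle, oil_bottle, tube_rack's own z axis and vertical above 0.5 rad).
It also fails if it takes over 45 s, if anything falls off the work surface, if the arm or the gripper's body presses on something with over 40 N, if the wrist force passes 120 N, or if a joint passes its speed limit or range.

ROBOT

A 6-joint arm with a two-finger parallel gripper is mounted at the origin on the work surface. World frame = base frame: x ahead of the robot, y to its left, z up, the work surface at z = 0. Lengths are in mm, angles in rad, forces in N, time in s.
With the tool pointing down it reaches from about 350 to 975 mm from the base axis. Payload 7.1 kg.
Tool frame: the origin (TCP) lies on the front face of the gripper's body, between the roots of the fingers; the fingertips stand 80 mm ahead of it and the grasp point (between the pads) lies 61 mm ahead of it (env.tips_ahead is the distance from the TCP to the fingertips, in mm); z points along the fingers, y is the direction in which the jaws open and shut (so a half turn about z gives the same grasp; the last joint's range is limited). The gripper opens to 88 mm and grips with 3 to 60 N. Pads are 20 mm wide; open, the fingers measure 115 mm over their backs; the gripper's body (75 mm by 178 mm) begins 61 mm behind the grasp point.
Start: joints at [1.141, 0.423, 1.63, -0, 1.089, -0.019], TCP at [249.557, 572.998, 302.675] pointing down, gripper open.
Joint ranges: [-3, 3], [-0.9, 2.11], [0.09, 2.58], [-1.31, 4.45], [0.11, 2.69], [-2.54, 2.54]. Speed limits (rad/s): [2.39, 2.39, 3.01, 3.14, 3.14, 3.14].

INTERFACE

Orientations are given as a unit quaternion [x, y, z, w].
In Python, from station import env, set_gripper, viewer, workorder gives the robot as it stands. Calls block until the motion is done:
- env.reach(position, orientation): joint-space move of the TCP to a pose.
- env.move_l(position, rot=None, rate=150, f_stop=None): straight line of the TCP; rot=None keeps the orientation; rate is the mean speed in mm/s. With f_stop (N) it stops when the force on the tool has changed by that much, and returns True; else False.
- env.move_joints(angles): joint-space move.
- set_gripper(opening): finger opening in mm; the grip force is fixed at half the most; returns when the fingers have stopped.
- env.hold(seconds).
- env.ik(position, orientation): joint angles nearest the present ones, or None.
- env.read_state(): the state.
- viewer.camera(name): name is "scene" or "top" or "wrist"; returns the picture (400x640x3 uint8, blue, green, red); there is no depth.
- viewer.camera_params(name): a dict with "fx", "fy", "cx", "cy" (pixels), "pose" (4x4, takes a point from camera to world coordinates); the wrist camera has in their place "tool_from_camera" (4x4, takes a point from camera to tool coordinates, whose origin is the TCP and whose axes are the flange's). Camera axes: x right, y up, looking along -z (the intrinsics and any distortion apply to the point x, -y, -z); pixel columns grow to the right and rows downward; lengths in mm; the calibration is good to about 2 mm. A picture is of the moment at which its call begins: read the wrist's pose just before it. camera_params takes no time and is no camera call.
A pose or a line that the arm cannot do raises env.IKError and nothing moves.
- workorder.sign_off(): hands the job in, once; it reports no verdict.
The state is a dict: "time_s": time; "qpos": joint angles; "dq": joint speeds; "tau": joint torques, N m; "tool_pos": TCP position; "orientation": TCP orientation; "force": force on the tool from outside, world axes, zero at the start; "wrist_torque": the same for the moment, N m; "width": finger opening in mm.
Only numpy, scipy, OpenCV 4.12 (cv2) and the standard library are available. Lean on these libraries where they do the work, as an engineer would, in place of code of your own. Each camera call takes 0.05 s, during which the arm holds its last target.

## Working session

There is one attempt and no reset: what is moved stays moved. The work goes in short steps, each a Python script; the robot and the scene stay as the last script left them, time stands still between calls to the robot, and variables do not carry over. Pictures are saved under pics/ and viewed, and the job is handed in when it is done.

```bash
ls; mkdir -p pics; python3 - <<'E'
from station import env,set_gripper,viewer,workorder
import cv2,numpy as np
np.set_printoptions(precision=4,suppress=True)
for n in ["scene","top","wrist"]:
    s=env.read_state(); im=viewer.camera(n); cv2.imwrite(f"pics/a_{n}.png",im)
    print(n,viewer.camera_params(n))
print(env.read_state())
E
```

```text
pics
scene {'fx': 367.731081571602, 'fy': 367.731081571602, 'cx': 321.37800686585985, 'cy': 208.3041833877052, 'pose': array([[   0.9157,   -0.3079,    0.2584,  837.1051],
       [   0.4015,    0.7306,   -0.5523, -507.7673],
       [  -0.0188,    0.6095,    0.7926,  867.4594],
       [   0.    ,    0.    ,    0.    ,    1.    ]])}
top {'fx': 517.832159253465, 'fy': 517.832159253465, 'cx': 314.72301284304706, 'cy': 201.81824907625062, 'pose': array([[  -0.0128,    0.9975,   -0.0694,  443.5335],
       [  -0.9999,   -0.0135,   -0.0087,    8.6209],
       [  -0.0096,    0.0693,    0.9975, 1892.9266],
       [   0.    ,    0.    ,    0.    ,    1.    ]])}
wrist {'fx': 354.6704296178212, 'fy': 354.6704296178212, 'cx': 321.10672826032066, 'cy': 198.1806825203438, 'tool_from_camera': array([[ -0.0003,   0.9622,   0.2723,  74.4901],
       [  1.    ,   0.0004,  -0.    ,   0.6156],
       [ -0.0001,   0.2723,  -0.9622, -83.22  ],
       [  0.    ,   0.    ,   0.    ,   1.    ]])}
{'time_s': 0.15, 'qpos': array([ 1.141 ,  0.4237,  1.6305, -0.    ,  1.0886, -0.019 ]), 'dq': array([-0.0006, -0.0011, -0.0018, -0.0019,  0.0005,  0.0017]), 'tau': array([ -0.0001, -54.4986, -27.3918,   0.0644,   0.0204,  -0.    ]), 'tool_pos': array([249.4181, 572.6995, 302.0766]), 'orientation': array([ 0.2039,  0.979 , -0.0006, -0.0001]), 'force': array([ 0.2145, -0.363 , -0.9877]), 'wrist_torque': array([ 0.0183,  0.0009, -0.0276]), 'width': 87.96111551655605}
```

View pics/a_scene.png

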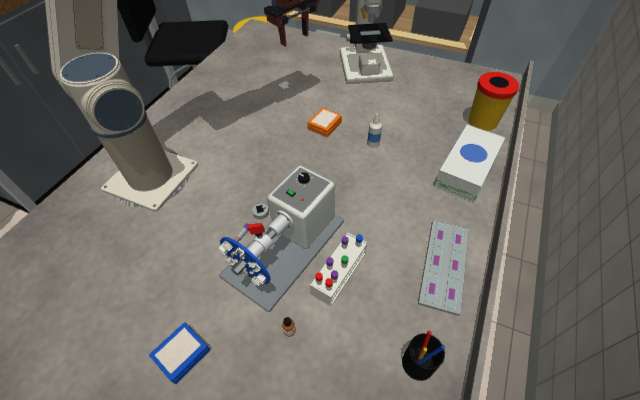

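View pics/a_top.png

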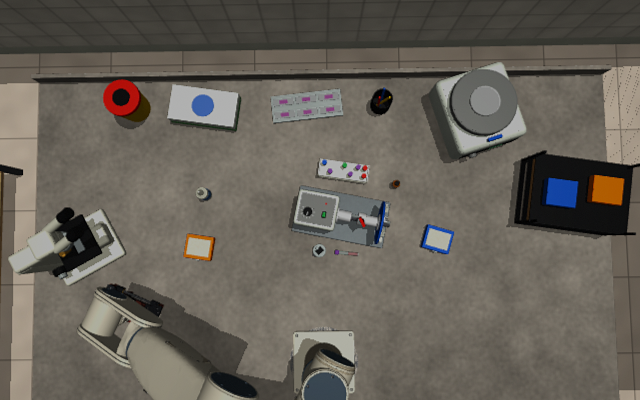

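View pics/a_wrist.png

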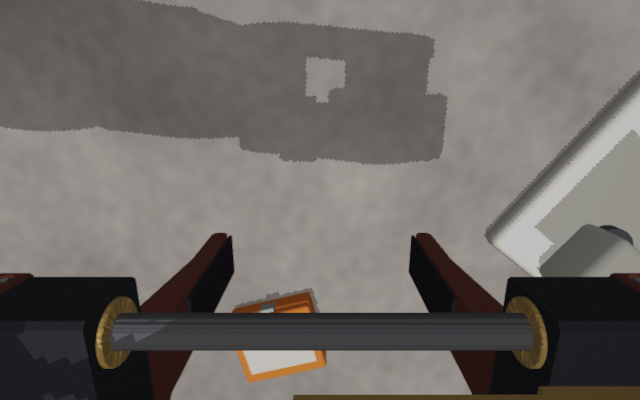

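```bash
cat > h.py <<'E'
from station import env,set_gripper,viewer,workorder
import cv2,numpy as np
from scipy.spatial.transform import Rotation as R
np.set_printoptions(precision=4,suppress=True)
def pose(name,st=None):
    p=viewer.camera_params(name)
    if name!="wrist": return p,p["pose"]
    T=np.eye(4);T[:3,:3]=R.from_quat(st["orientation"]).as_matrix();T[:3,3]=st["tool_pos"]
    return p,T@p["tool_from_camera"]
def ray(p,T,u,v):
    d=T[:3,:3]@np.array([(u-p["cx"])/p["fx"],-(v-p["cy"])/p["fy"],-1]);return T[:3,3],d/np.linalg.norm(d)
def atz(p,T,u,v,z):
    o,d=ray(p,T,u,v);return o+d*(z-o[2])/d[2]
def proj(p,T,X):
    c=np.linalg.inv(T)@np.append(X,1); return np.array([p["cx"]+p["fx"]*c[0]/-c[2],p["cy"]-p["fy"]*c[1]/-c[2]])
def tri(rays):
    A=np.zeros((3,3));b=np.zeros(3)
    for o,d in rays:
        P=np.eye(3)-np.outer(d,d);A+=P;b+=P@o
    X=np.linalg.solve(A,b);return X,[np.linalg.norm((np.eye(3)-np.outer(d,d))@(X-o)) for o,d in rays]
E
python3 - <<'E'
from h import *
t=cv2.imread("pics/a_top.png")[170:270,270:470];cv2.imwrite("pics/b_top.png",cv2.resize(t,None,fx=4,fy=4,interpolation=2))
t=cv2.imread("pics/a_scene.png")[160:310,200:360];cv2.imwrite("pics/b_scene.png",cv2.resize(t,None,fx=4,fy=4,interpolation=2))
E
```

```text
(no output)
```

View pics/b_top.png

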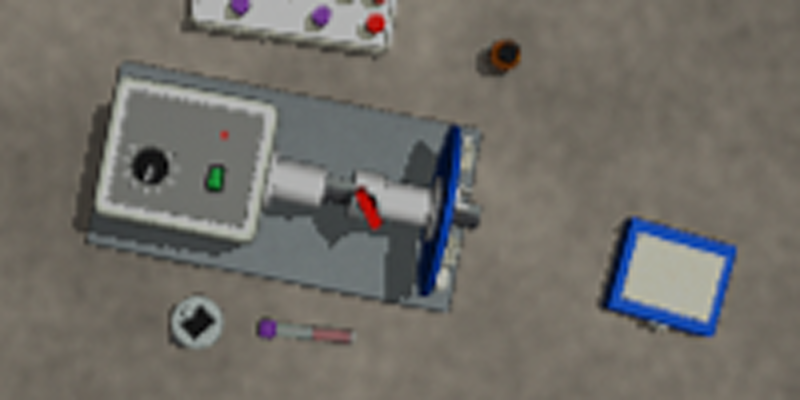

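View pics/b_scene.png

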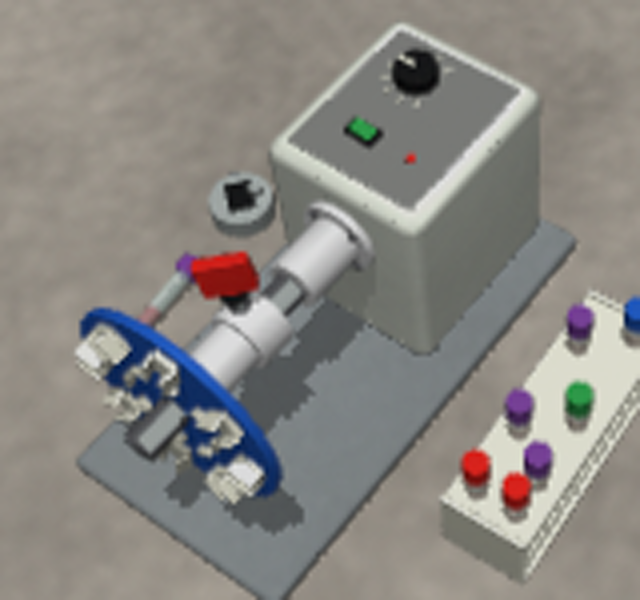

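```bash
python3 - <<'E'
from h import *
p,T=pose("top")
f=lambda x,y,z:atz(p,T,270+x/4,170+y/4,z)
c=[f(*a,10) for a in [(88,238),(122,64),(480,130),(450,308)]]
print(np.array(c))
lm=(c[0]+c[1])/2;rm=(c[2]+c[3])/2;print("len",np.linalg.norm(lm-rm),"w",np.linalg.norm(c[0]-c[1]),np.linalg.norm(c[2]-c[3]))
d=lm-rm;print("yaw",np.arctan2(-d[0],d[1]))
print("housing",np.array([f(*a,166) for a in [(97,213),(122,80),(275,103),(247,241)]]))
for n,a in dict(nose_root=(268,180),nose_end=(323,186),collarR=(372,190),end=(478,216)).items(): print(n,f(*a,120))
print("bar",f(358,192,150),f(377,226,150))
for n,a in dict(counter=(197,322,28),tube=(310,332,8),oil=(507,54,68),rack=(290,5,90)).items(): print(n,f(*a))
E
```

```text
[[ 474.8942  108.8816   10.    ]
 [ 633.2192   76.2588   10.    ]
 [ 568.4011 -248.9038   10.    ]
 [ 407.4002 -218.109    10.    ]]
len 332.71992564592733 w 161.65096838298274 163.9194604747143
yaw -0.20016814868980679
housing [[493.013   92.8651 166.    ]
 [604.0464  70.802  166.    ]
 [582.9854 -56.9358 166.    ]
 [468.0835 -31.7932 166.    ]]
nose_root [520.6519 -51.6308 120.    ]
nose_end [514.8911 -98.5961 120.    ]
collarR [ 510.9143 -140.424   120.    ]
end [ 487.5044 -230.4675  120.    ]
bar [ 508.2472 -126.1067  150.    ] [ 479.4757 -141.5146  150.    ]
counter [398.109   10.8888  28.    ]
tube [387.3164 -91.2724   8.    ]
oil [ 631.5608 -266.3471   68.    ]
rack [675.0284 -74.3311  90.    ]
```

```bash
cat >> h.py <<'E'
YAW=-0.20
def frame(yaw=YAW):
    return R.from_euler("z",yaw)
def toolR(theta,phi,yaw=YAW):
    """tool along -n, n = tilted theta from vertical towards rotator +x. phi: extra turn about n (ccw seen from outside). phi=0: jaws along shaft"""
    yr=np.array([0,1,0]);n=np.array([np.sin(theta),0,np.cos(theta)])
    z=-n; y=R.from_rotvec(phi*n).apply(yr); x=np.cross(y,z)
    return frame(yaw)*R.from_matrix(np.c_[x,y,z])
def snap(name,fn):
    st=env.read_state();im=viewer.camera(name);cv2.imwrite(f"pics/{fn}.png",im)
    np.savez(f"pics/{fn}.npz",pos=st["tool_pos"],q=st["orientation"],t=st["time_s"]);return st,im
def load(fn):
    d=np.load(f"pics/{fn}.npz");return pose("wrist",dict(tool_pos=d["pos"],orientation=d["q"]))
E
python3 - <<'E'
from h import *
O=np.array([508,-112,0])
for k,(dx,th) in enumerate([(-40,-0.15),(60,0.3)]):
    q=toolR(th,0).as_quat()
    Pw=O+frame().apply([dx,-15,345]) 
    print(env.ik(Pw,q))
    env.reach(Pw,q); env.hold(0.2)
    st,_=snap("wrist",f"c{k}");print(st["time_s"],st["tool_pos"],st["force"])
E
```

```text
[-0.2801  0.103   1.9677  0.015   0.9214 -1.6591]
2.9333 [ 465.9811 -118.3859  344.9348] [0.1757 0.2988 0.3021]
[-0.2551  0.4253  1.5473 -0.0164  1.4686 -1.6218]
3.7667 [ 562.6044 -138.3719  345.6999] [ 0.6337  0.3769 -0.1096]
```

View pics/c0.png

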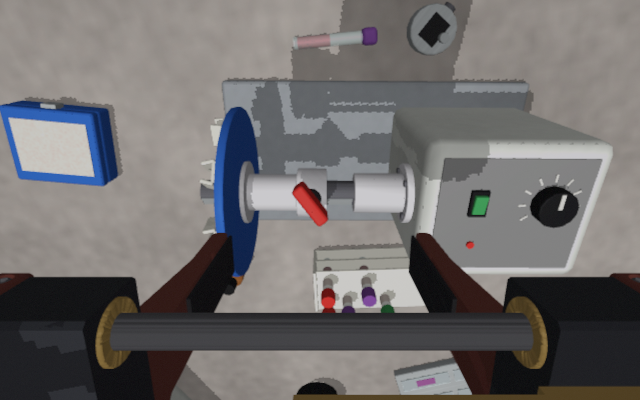

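View pics/c1.png

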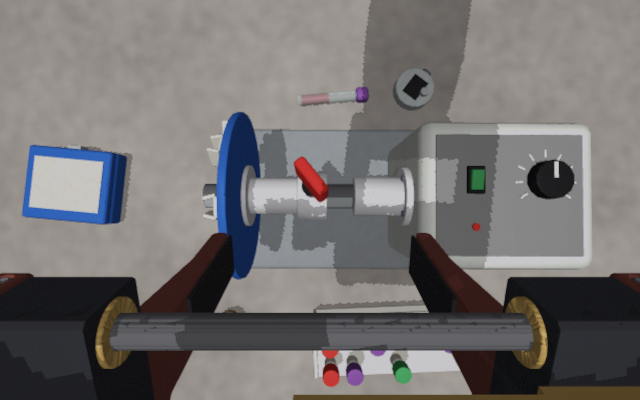

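```bash
python3 - <<'E'
from h import *
for k in (0,1):
    t=cv2.imread(f"pics/c{k}.png")[140:250,230:425];cv2.imwrite(f"pics/d{k}.png",cv2.resize(t,None,fx=4,fy=4,interpolation=2))
E
```

```text
(no output)
```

View pics/d0.png

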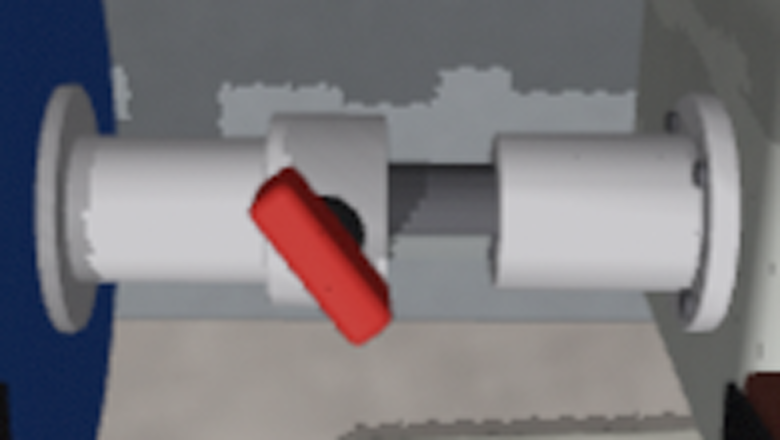

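View pics/d1.png

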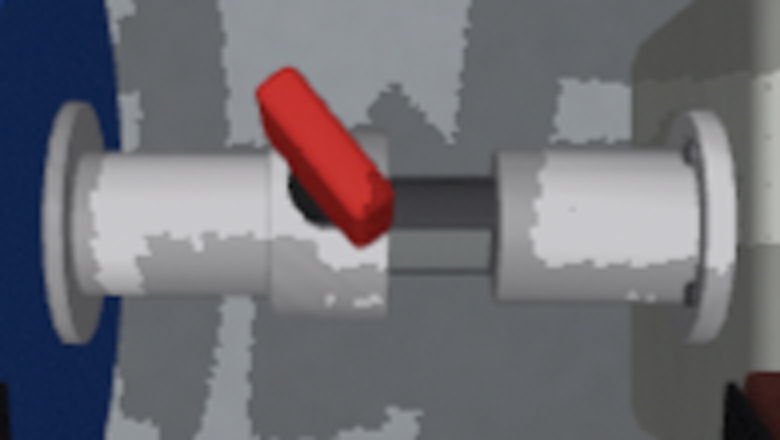

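```bash
cat >> h.py <<'E'
def redmask(im):
    b,g,r=[im[...,i].astype(int) for i in range(3)]
    m=((r>90)&(g<0.45*r)&(b<0.45*r)).astype(np.uint8)
    n,l,s,c=cv2.connectedComponentsWithStats(m); 
    return l,s,c
def barcorners(P,slide_y,th,scr,rad=48.5):
    """P=(ox,oy,yaw,zaxis). scr joint"""
    ox,oy,yaw,za=P
    n=np.array([np.sin(th),0,np.cos(th)]); yr=np.array([0,1,0]); t=np.cross(yr,n)
    # bar x axis: at .8 perpendicular to shaft; clockwise seen from head = negative about n
    rot=R.from_rotvec(-(scr-0.8)*n)
    bx=rot.apply(t);by=rot.apply(yr)
    rad=rad-1.6*scr*(rad==48.5)
    c=np.array([0,-slide_y,za])+rad*n
    C=np.array([c+sx*17*bx+sy*5*by+sz*13.5*n for sx in(-1,1) for sy in(-1,1) for sz in(-1,1)])
    return frame(yaw).apply(C)+[ox,oy,0]
E
python3 - <<'E'
from h import *
from scipy.optimize import minimize
cr=lambda x,y:(230+x/4,140+y/4)
V=[load("c0"),load("c1")]
def T2(a,b):
    return tri([ray(*V[0],*cr(*a)),ray(*V[1],*cr(*b))])
A=T2((600,211),(600,225)); B=T2((180,209),(180,223)); print("nose mid",A,"sleeve mid",B)
d=A[0]-B[0];print("yaw",np.arctan2(-d[0],d[1]),"slope",d[2]/np.linalg.norm(d))
E1=T2((495,211),(495,225))[0];C1=T2((388,211),(388,224))[0];print("nose end",E1,"collar end",C1,np.linalg.norm(E1-C1))
print("bar c guess",T2((318,250),(325,150)))
# red fit
ms=[]
for k in (0,1):
    l,s,c=redmask(cv2.imread(f"pics/c{k}.png"))
    # component near 311,195
    best=min(range(1,len(s)),key=lambda i:np.hypot(*(c[i]-[311,195]))+ (1e3 if s[i][4]<100 else 0))
    print(s[best],c[best]); ms.append((l==best).astype(np.uint8))
def cost(v,ret=False):
    ox,oy,sl,th,sc=v
    r=0
    for m,(p,T) in zip(ms,V):
        C=barcorners((ox,oy,YAW,120),sl,th,sc)
        h=cv2.convexHull(np.array([proj(p,T,X) for X in C],np.float32))
        S=8;im=np.zeros((80*S//1,80*S),np.uint8)
        o=np.array([272,155]);cv2.fillConvexPoly(im,np.round((h[:,0]-o+.5)*S*16).astype(np.int32),1,shift=4)
        mm=np.kron(m[155:235,272:352],np.ones((S,S),np.uint8))
        r+=1-(im&mm).sum()/(im|mm).sum()
    return r
# constrain axis: point E1 on axis defines ox,oy given nose end y_r=13
u=frame().apply([0,13,0]); O=E1-u; print("O",O)
best=None
for th in (-.6,-.3,0,.2):
  for sl in (10,25):
    f=lambda v:cost([O[0],O[1],v[0]*10,v[1],v[2]])
    r=minimize(f,[sl/10,th,0.1],method="Nelder-Mead",options=dict(initial_simplex=np.array([[sl/10,th,0.1],[sl/10+.6,th,.1],[sl/10,th+.2,.1],[sl/10,th,.3]])))
    if best is None or r.fun<best.fun: best=r
    print(th,sl,r.x,r.fun)
g=lambda v:cost([v[3],v[4],v[0]*10,v[1],v[2]])
x0=np.r_[best.x,O[:2]];sim=np.vstack([x0]+[x0+dd for dd in np.diag([.3,.1,.1,3,3])])
print(minimize(g,x0,method="Nelder-Mead",options=dict(initial_simplex=sim)))
E
```

```text
nose mid (array([518.3984, -73.473 , 120.1151]), [np.float64(0.1598906028984922), np.float64(0.1598906028984815)]) sleeve mid (array([ 498.808 , -167.6407,  120.2021]), [np.float64(0.5187527816307311), np.float64(0.5187527816308165)])
yaw -0.2051118985851075 slope -0.0009052077692664541
nose end [513.6041 -97.0471 120.1536] collar end [ 508.5117 -121.0299  120.6908] 24.523402263305808
bar c guess (array([ 492.9546, -131.8729,  169.5456]), [np.float64(0.3852325363012217), np.float64(0.38523253630117843)])
[293 185  35  41 583] [309.6518 205.0189]
[294 157  35  44 720] [310.8472 178.7042]
O [ 511.0214 -109.788   120.1536]
-0.6 10 [ 2.558  -0.2554  0.2058] 0.4693046337011233
-0.6 25 [ 2.5644 -0.2551  0.2079] 0.46894933490056867
-0.3 10 [ 2.5584 -0.2555  0.2075] 0.46859638740601717
-0.3 25 [ 2.5599 -0.2574  0.2061] 0.46882543846585467
0 10 [ 2.5602 -0.2573  0.2101] 0.46866579537203
0 25 [ 2.5514 -0.2561  0.2176] 0.4678234395061538
0.2 10 [ 2.5714 -0.2583  0.2063] 0.46926482971140315
0.2 25 [ 2.5569 -0.2553  0.2063] 0.4688942806131656
       message: Optimization terminated successfully.
       success: True
        status: 0
           fun: 0.4677970943867338
             x: [ 2.551e+00 -2.561e-01  2.176e-01  5.110e+02 -1.098e+02]
           nit: 53
          nfev: 157
 final_simplex: (array([[ 2.551e+00, -2.561e-01, ...,  5.110e+02,
                        -1.098e+02],
                       [ 2.551e+00, -2.561e-01, ...,  5.110e+02,
                        -1.098e+02],
                       ...,
                       [ 2.551e+00, -2.561e-01, ...,  5.110e+02,
                        -1.098e+02],
                       [ 2.551e+00, -2.561e-01, ...,  5.110e+02,
                        -1.098e+02]], shape=(6, 5)), array([ 4.678e-01,  4.678e-01,  4.678e-01,  4.678e-01,
                        4.678e-01,  4.678e-01]))
```

```bash
python3 - <<'E'
from h import *
out=[]
for k in (0,1):
    p,T=load(f"c{k}"); im=cv2.resize(cv2.imread(f"pics/c{k}.png")[140:250,260:360],None,fx=4,fy=4,interpolation=2)
    for (sl,th,sc,col) in [(25.5,-.256,.2,(0,255,0))]:
        C=barcorners((511,-109.8,-.205,120.1),sl,th,sc)
        h=cv2.convexHull(np.array([proj(p,T,X) for X in C],np.float32))[:,0]
        cv2.polylines(im,[np.round((h-[260,140]+.5)*4).astype(int)],True,col,1)
        top=np.array([proj(p,T,X) for X in C[[1,3,7,5]]]);cv2.polylines(im,[np.round((top-[260,140]+.5)*4).astype(int)],True,(255,255,0),1)
    out.append(im)
cv2.imwrite("pics/e.png",np.hstack(out))
E
```

```text
(no output)
```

View pics/e.png

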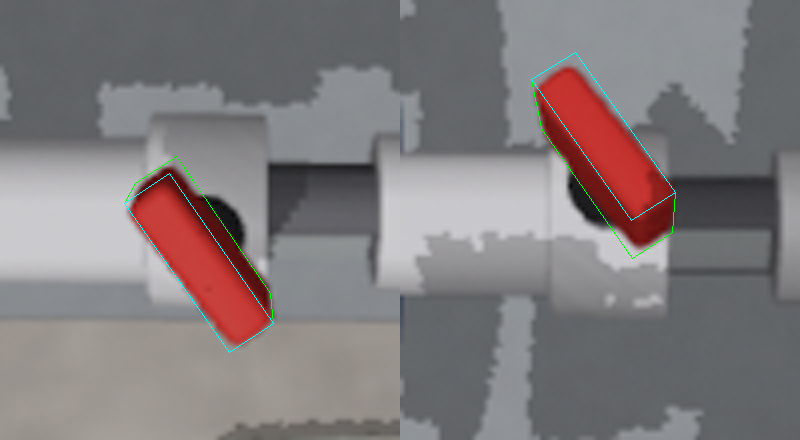

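```bash
python3 - <<'E'
from h import *
yaw=-.205;O=np.array([511,-109.8,120.1])
for k in (0,1):
    p,T=load(f"c{k}")
    for a in [-90,-70,-50,-30,-10,-5,0,5,10,15,20,50,55,60,65,70,75,80,90,110]:
        t=np.radians(a);X=O+frame(yaw).apply([11*np.sin(t),0,11*np.cos(t)])
        u=proj(p,T,X);print(k,a,(u-[230,140]+.0)*4)
g=cv2.imread("pics/c1.png").mean(2);print(g[180:214,335:350].mean(1).round())
g=cv2.imread("pics/c0.png").mean(2);print(g[176:206,342:352].mean(1).round())
E
```

```text
0 -90 [439.056  165.8294]
0 -70 [439.7915 174.8781]
0 -50 [440.2846 188.5542]
0 -30 [440.4653 205.152 ]
0 -10 [440.3067 222.4952]
0 -5 [440.2155 226.6752]
0 0 [440.1052 230.722 ]
0 5 [439.9765 234.6025]
0 10 [439.8307 238.2851]
0 15 [439.6692 241.7403]
0 20 [439.4932 244.9408]
0 50 [438.2256 257.6172]
0 55 [437.9954 258.5075]
0 60 [437.7647 259.0284]
0 65 [437.5351 259.1791]
0 70 [437.3085 258.9618]
0 75 [437.0865 258.3813]
0 80 [436.8707 257.4453]
0 90 [436.464  254.5487]
0 110 [435.7875 245.0749]
1 -90 [438.7339 177.3196]
1 -70 [439.5893 179.198 ]
1 -50 [440.3385 186.755 ]
1 -30 [440.8825 199.1946]
1 -10 [441.1452 215.0004]
1 -5 [441.1615 219.2451]
1 0 [441.1574 223.5375]
1 5 [441.133  227.8416]
1 10 [441.0884 232.1214]
1 15 [441.0241 236.3407]
1 20 [440.9406 240.4645]
1 50 [440.0896 261.3968]
1 55 [439.901  263.9912]
1 60 [439.7031 266.2707]
1 65 [439.4975 268.2193]
1 70 [439.2858 269.8243]
1 75 [439.0699 271.0756]
1 80 [438.8514 271.9664]
1 90 [438.4134 272.6543]
1 110 [437.5799 269.7275]
[104. 103. 103.  94.  63.  46.  51.  56.  58.  61.  63.  64.  65.  66.
  69.  69.  68.  89. 112. 112. 113. 112. 112. 111. 110. 110. 104.  82.
  82. 102. 101. 101. 101. 101.]
[141. 141. 141. 140. 122.  42.  44.  55.  65.  69.  72.  78.  83.  87.
  91.  94.  96.  99. 100. 101. 100.  97. 105. 133. 144. 144. 142. 141.
 140. 139.]
```

```bash
cat >> h.py <<'E'
YAW=-0.205; O=np.array([511,-109.8,120.1])
def tcp(y,th,phi,rad=51,flip=0,yaw=YAW):
    n=np.array([np.sin(th),0,np.cos(th)])
    return O+frame(yaw).apply(np.array([0,y,0])+(rad+61)*n), toolR(th,phi+flip*np.pi,yaw).as_quat()
E
python3 - <<'E'
from h import *
for flip in (0,1):
    print(flip)
    for a in [(-25,-.256,.6,120),(-25,-.256,.6),(0,-.256,.6),(0,0,.6),(0,.3,.6),(0,.6,.6),(0,.6,0),(0,.6,-.75),(0,.6,-.75,120)]:
        print(a,env.ik(*tcp(*a,flip=flip)))
E
```

```text
0
(-25, -0.256, 0.6, 120) [-0.3013  0.1387  2.075   0.039   0.6734 -2.2945]
(-25, -0.256, 0.6) [-0.2974  0.2809  2.0934  0.0477  0.5128 -2.3018]
(0, -0.256, 0.6) [-0.2403  0.2797  2.0953  0.0183  0.5109 -2.2208]
(0, 0, 0.6) [-0.2344  0.3734  1.9077 -0.      0.8605 -2.2002]
(0, 0.3, 0.6) [-0.2297  0.5251  1.6898 -0.0077  1.2266 -2.1917]
(0, 0.6, 0.6) [-0.2265  0.6992  1.4816 -0.0121  1.5607 -2.1884]
(0, 0.6, 0) [-0.2265  0.6992  1.4816 -0.0121  1.5607 -1.5884]
(0, 0.6, -0.75) [-0.2265  0.6992  1.4816 -0.0121  1.5607 -0.8384]
(0, 0.6, -0.75, 120) [-0.2254  0.6872  1.3536 -0.0116  1.7007 -0.8391]
1
(-25, -0.256, 0.6, 120) [-0.3013  0.1387  2.075   0.039   0.6734  0.8471]
(-25, -0.256, 0.6) [-0.2974  0.2809  2.0934  0.0477  0.5128  0.8398]
(0, -0.256, 0.6) [-0.2403  0.2797  2.0953  0.0183  0.5109  0.9208]
(0, 0, 0.6) [-0.2344  0.3734  1.9077 -0.      0.8605  0.9414]
(0, 0.3, 0.6) [-0.2297  0.5251  1.6898 -0.0077  1.2266  0.9498]
(0, 0.6, 0.6) [-0.2265  0.6992  1.4816 -0.0121  1.5607  0.9532]
(0, 0.6, 0) [-0.2265  0.6992  1.4816 -0.0121  1.5607  1.5532]
(0, 0.6, -0.75) [-0.2265  0.6992  1.4816 -0.0121  1.5607  2.3032]
(0, 0.6, -0.75, 120) [-0.2254  0.6872  1.3536 -0.0116  1.7007  2.3025]
```

```bash
python3 - <<'E'
from h import *
env.reach(*tcp(-25,-.256,.6,125)); set_gripper(46)
st,im=snap("wrist","f0"); print(st["time_s"],st["width"],env.read_state()["time_s"],st["tool_pos"],tcp(-25,-.256,.6,125)[0])
p,T=load("f0")
C=barcorners((O[0],O[1],YAW,120.1),25,-.256,.2)
top=np.array([proj(p,T,X) for X in C[[1,3,7,5]]]);cv2.polylines(im,[np.round(top).astype(int)],True,(255,255,0),1)
cv2.imwrite("pics/f0o.png",im)
E
```

```text
5.3917 46.28894524330757 5.4417 [ 459.7735 -124.6775  300.0385] [ 459.7994 -124.689   300.0384]
```

View pics/f0o.png

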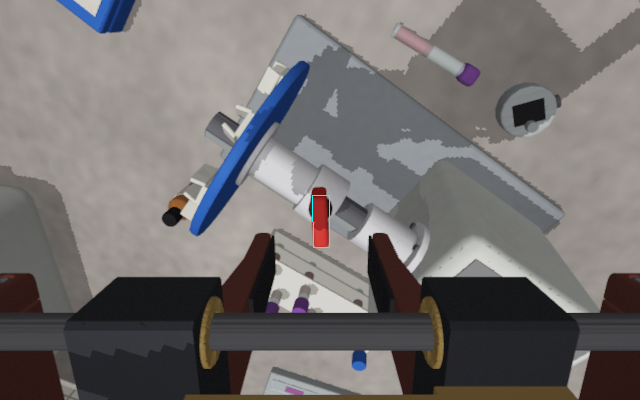

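```bash
python3 - <<'E'
from h import *
print(env.move_l(tcp(-25,-.256,.6,50)[0],rate=100,f_stop=15))
s=env.read_state();print(s["time_s"],s["force"])
set_gripper(4); s=env.read_state();print(s["time_s"],s["force"],s["wrist_torque"],s["width"])
snap("wrist","g0"); snap("scene","g1")
t=cv2.imread("pics/g1.png")[160:310,200:360];cv2.imwrite("pics/g1c.png",cv2.resize(t,None,fx=4,fy=4,interpolation=2))
E
```

```text
False
6.3417 [-0.317   0.9789  0.133 ]
6.9583 [ 0.4384 -1.2004  1.5722] [-0.1954 -0.028  -0.0791] 14.764417747183726
```

View pics/g1c.png

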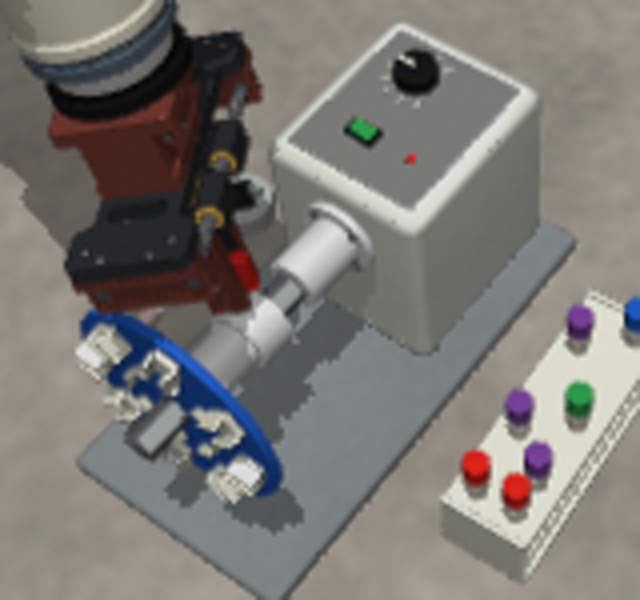

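View pics/g0.png

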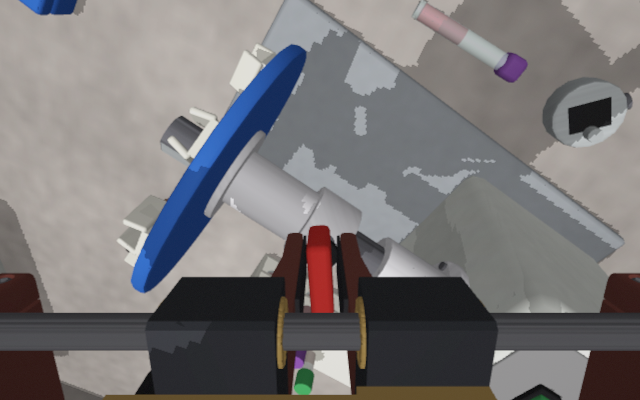

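```bash
python3 - <<'E'
from h import *
env.hold(0.2); s=env.read_state();print(s["time_s"],s["force"],s["wrist_torque"],s["width"])
set_gripper(24); 
print(env.move_l(tcp(-25,-.256,.6,56)[0],rate=60))
set_gripper(4); env.hold(.1);s=env.read_state();print(s["time_s"],s["force"],s["wrist_torque"],s["width"])
snap("wrist","h0")
t=cv2.imread("pics/h0.png")[200:400,220:420];cv2.imwrite("pics/h0c.png",cv2.resize(t,None,fx=3,fy=3,interpolation=2))
E
```

```text
7.2583 [-0.2248 -1.5631  2.7269] [-0.2555 -0.0898 -0.0576] 14.799722683662498
False
8.375 [ 0.1675 -1.7906  1.1609] [-0.1006  0.1921  0.0098] 10.02292599028211
```

View pics/h0c.png

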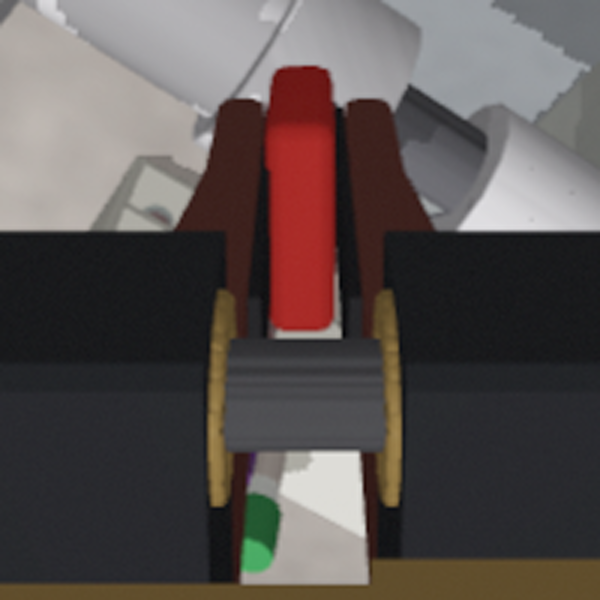

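```bash
cat >> h.py <<'E'
def inv():
    s=env.read_state(); d=frame(YAW).inv().apply(s["tool_pos"]-O); 
    Rm=frame(YAW).inv()*R.from_quat(s["orientation"]); n=-Rm.as_matrix()[:,2]
    return dict(t=round(s["time_s"],2),y=d[1],rad=np.hypot(d[0],d[2])-61,th=np.arctan2(d[0],d[2]),thn=np.arctan2(n[0],n[2]),F=frame(YAW).inv().apply(s["force"]),M=s["wrist_torque"],w=s["width"])
E
python3 - <<'E'
from h import *
print(inv())
print(env.move_l(tcp(-12,-.256,.6,56)[0],rate=40,f_stop=25));print(inv())
print(env.move_l(tcp(6,-.256,.6,56)[0],rate=20,f_stop=14));print(inv())
env.hold(.2);print(inv());snap("wrist","i0")
E
```

```text
{'t': 8.43, 'y': np.float64(-25.07441014361414), 'rad': np.float64(55.988788334071174), 'th': np.float64(-0.2556526767181634), 'thn': np.float64(-0.256023860751183), 'F': array([-0.1705, -2.4028,  0.5765]), 'M': array([-0.1561,  0.2121,  0.0262]), 'w': 9.549825717298884}
False
{'t': 8.9, 'y': np.float64(-11.37938120629439), 'rad': np.float64(56.00400282260267), 'th': np.float64(-0.2557030114891008), 'thn': np.float64(-0.2560523429088936), 'F': array([1.0768, 2.2738, 1.4904]), 'M': array([ 0.5805, -0.0677,  0.2134]), 'w': 9.378716949060932}
True
{'t': 9.54, 'y': np.float64(-0.5199759403236976), 'rad': np.float64(55.929230944159556), 'th': np.float64(-0.25622418574866385), 'thn': np.float64(-0.2560232187516511), 'F': array([-0.4496, -7.439 ,  2.0568]), 'M': array([-1.2031,  0.4081, -0.245 ]), 'w': 9.651611702941548}
{'t': 9.74, 'y': np.float64(-0.6582141586987169), 'rad': np.float64(55.90757977673732), 'th': np.float64(-0.2560032801836299), 'thn': np.float64(-0.2559872637258007), 'F': array([-0.8993, -6.5408,  1.5529]), 'M': array([-1.0361,  0.3092, -0.2008]), 'w': 9.81586241180983}
```

View pics/i0.png

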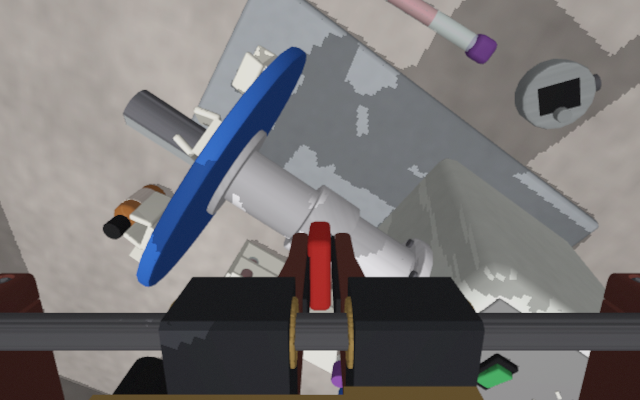

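```bash
python3 - <<'E'
from h import *
ths=np.linspace(-.256,.6,9)[1:]
for t in ths:
    p,q=tcp(-.4,t,.6,56); r=env.move_l(p,rot=q,rate=50,f_stop=30)
    v=inv();print(r,v)
    if r: break
env.hold(.1);snap("wrist","j0");snap("scene","j1");print(inv())
t=cv2.imread("pics/j1.png")[160:310,200:360];cv2.imwrite("pics/j1c.png",cv2.resize(t,None,fx=4,fy=4,interpolation=2))
E
```

```text
False {'t': 10.2, 'y': np.float64(-0.8057044679018885), 'rad': np.float64(55.83856961741009), 'th': np.float64(-0.14893025186867873), 'thn': np.float64(-0.1479600333961556), 'F': array([-0.1888, -7.7501,  1.5864]), 'M': array([-1.1594,  0.5054, -0.046 ]), 'w': 9.508615580679427}
False {'t': 10.6, 'y': np.float64(-0.8302293546682322), 'rad': np.float64(55.78805137150856), 'th': np.float64(-0.04164238042006017), 'thn': np.float64(-0.040778211026417745), 'F': array([-0.4641, -6.3776,  1.4018]), 'M': array([-1.0597,  0.4156,  0.0721]), 'w': 9.490729763169112}
False {'t': 11.0, 'y': np.float64(-0.8358244368792748), 'rad': np.float64(55.71690382374591), 'th': np.float64(0.06555773347756057), 'thn': np.float64(0.06639773715342998), 'F': array([-0.3255, -4.6717,  1.5991]), 'M': array([-0.9238,  0.3618,  0.1482]), 'w': 9.595958667696264}
False {'t': 11.4, 'y': np.float64(-0.8312221167597992), 'rad': np.float64(55.67046047748978), 'th': np.float64(0.17287258445158638), 'thn': np.float64(0.1734934879481337), 'F': array([ 0.2314, -5.5441,  2.799 ]), 'M': array([-0.7984,  0.2678,  0.195 ]), 'w': 
[... 696 characters left out ...]
94774251), 'thn': np.float64(0.4938317891231077), 'F': array([-0.0361, -4.9439,  0.5863]), 'M': array([-0.7029,  0.1641,  0.5471]), 'w': 9.905663505049306}
False {'t': 13.0, 'y': np.float64(-0.8582868138462368), 'rad': np.float64(55.56298124491593), 'th': np.float64(0.6012125062521583), 'thn': np.float64(0.6008075442686847), 'F': array([ 0.3391, -5.6333,  1.7006]), 'M': array([-0.6188,  0.1506,  0.5912]), 'w': 9.875755503099155}
{'t': 13.2, 'y': np.float64(-0.8438737013095666), 'rad': np.float64(55.62416008670826), 'th': np.float64(0.599660471660982), 'thn': np.float64(0.5995408410676839), 'F': array([-0.3463, -6.2997, -0.3203]), 'M': array([-0.6438, -0.1095,  0.6126]), 'w': 9.7644850643151}
```

View pics/j0.png

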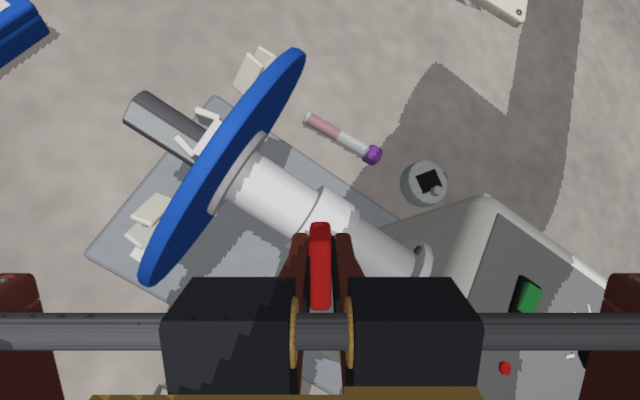

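View pics/j1c.png

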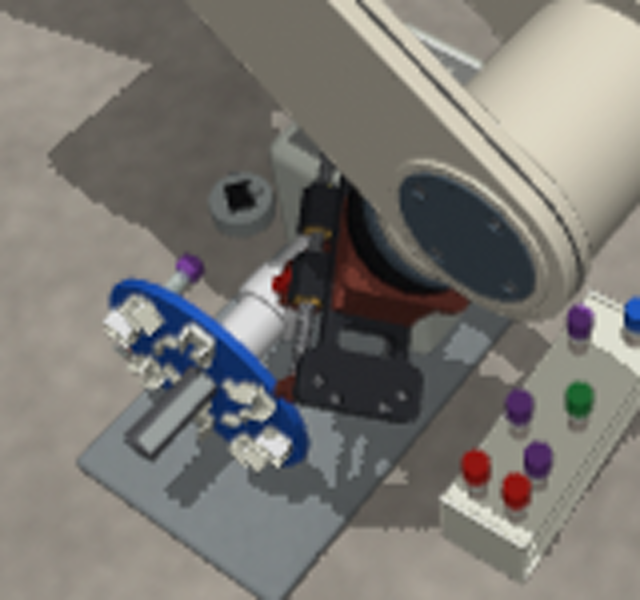

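```bash
python3 - <<'E'
from h import *
p,T=load("j0"); im=cv2.imread("pics/j0.png")
x0,y0=110,75;S=8
out=[]
for tf in (None,.5,.6,.7):
    c=cv2.resize(im[y0:y0+65,x0:x0+95],None,fx=4,fy=4,interpolation=2)
    if tf:
      for s in (-1,1):
        a=tf+s*np.arcsin(.5)
        pts=[proj(p,T,O+frame(YAW).apply([11*np.sin(a),y,11*np.cos(a)])) for y in (-122,-85)]
        cv2.polylines(c,[np.round((np.array(pts)-[x0,y0]+.5)*4).astype(int)],False,(0,255,0),1)
    out.append(c)
cv2.imwrite("pics/k.png",np.vstack([np.hstack(out[:2]),np.hstack(out[2:])]))
E
```

```text
(no output)
```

View pics/k.png

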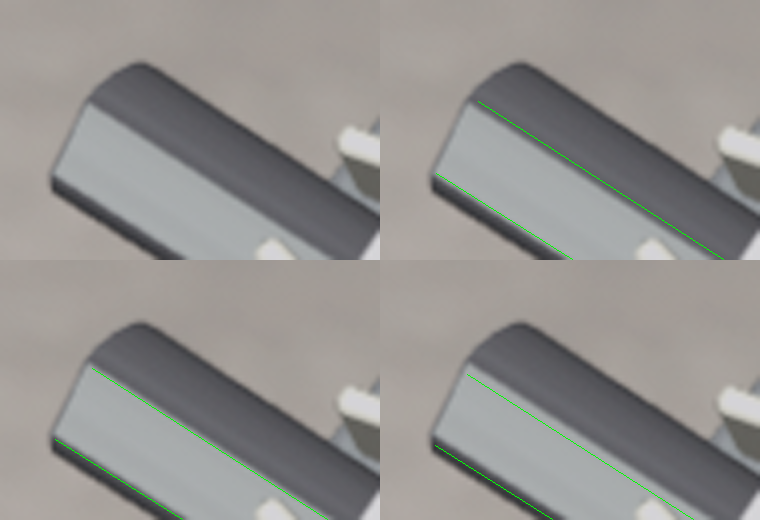

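```bash
python3 - <<'E'
from h import *
n=frame(YAW).apply([np.sin(.6),0,np.cos(.6)])
def tq():return env.read_state()["wrist_torque"]@n
m0=tq();print("M0",m0)
for sc in [.35,.5,.65,.8,.95,1.1,1.2,1.3,1.36,1.42,1.47,1.5,1.53,1.56]:
    p,q=tcp(-.5,.6,.8-sc,56-1.6*(sc-.2)); env.move_joints(env.ik(p,q))
    v=inv();m=tq();print(sc,v["t"],"y %.2f th %.3f rad %.2f"%(v["y"],v["thn"],v["rad"]),v["F"],"Mn %.3f"%m,v["w"])
    if abs(m-m0)>0.6 : break
env.hold(.1);snap("wrist","l0");print(inv(),tq())
E
```

```text
M0 0.16229779001025765
0.35 13.47 y -0.95 th 0.599 rad 55.36 [-0.7529 -5.3205 -0.7201] Mn -0.114 9.373825923702984
0.5 13.73 y -0.98 th 0.599 rad 55.17 [ 0.4986 -6.1001 -0.7185] Mn -0.031 9.618663770311333
0.65 14.0 y -1.01 th 0.599 rad 54.89 [ 0.394  -6.1191 -1.006 ] Mn -0.083 10.13984123427148
0.8 14.27 y -1.07 th 0.599 rad 54.66 [ 0.9163 -5.4322 -0.8098] Mn -0.106 9.815390251994033
0.95 14.53 y -1.10 th 0.599 rad 54.40 [-0.5469 -6.4255 -0.6287] Mn -0.024 9.789145328492499
1.1 14.8 y -1.13 th 0.599 rad 54.20 [ 0.064  -5.8298 -1.4713] Mn -0.101 9.630902518684682
1.2 15.05 y -1.18 th 0.599 rad 54.03 [-0.1782 -6.781  -0.3724] Mn -0.084 9.492684671256807
1.3 15.3 y -1.19 th 0.599 rad 53.89 [-0.1767 -6.4115 -0.6728] Mn -0.034 9.847865673119017
1.36 15.55 y -1.21 th 0.599 rad 53.87 [ 0.2158 -6.8071  0.2199] Mn 0.012 9.592726873736646
1.42 15.8 y -1.22 th 0.599 rad 53.85 [ 0.2175 -6.5859  0.2963] Mn 0.005 9.854623380785023
1.47 16.05 y -1.23 th 0.599 rad 53.79 [ 0.4036 -5.9527  0.4017] Mn -0.037 9.716892423988698
1.5 16.3 y -1.21 th 0.599 rad 53.80 [-0.9397 -5.6525  0.9434] Mn 0.103 10.11402327049512
1.53 16.55 y -1.14 th 0.599 rad 53.78 [-0.3186 -5.3816  0.4028] Mn 0.313 10.054060575600086
1.56 16.8 y -1.07 th 0.599 rad 53.77 [ 1.312  -6.2787  1.1755] Mn 0.544 10.034045417279629
{'t': 16.95, 'y': np.float64(-1.0434431567310813), 'rad': np.float64(53.768076972951405), 'th': np.float64(0.5993173012173056), 'thn': np.float64(0.5990853064875036), 'F': array([ 0.8766, -6.7148,  0.6156]), 'M': array([-0.783 ,  0.0483,  1.0381]), 'w': 10.00213215234353} 0.4183547915768584
```

View pics/l0.png

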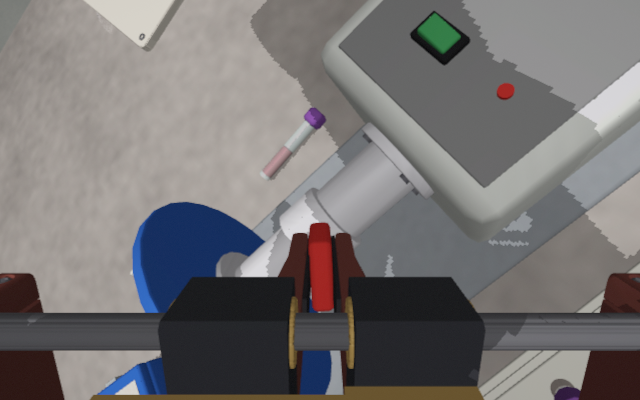

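```bash
python3 - <<'E'
from h import *
set_gripper(40)
p,q=tcp(-.5,.6,-.73,125); print(env.move_l(p,rate=120,f_stop=20))
snap("wrist","m0"); print(inv())
env.reach(O+frame(YAW).apply([60,-15,225]),toolR(.3,0,YAW).as_quat()); env.hold(.1)
snap("wrist","m1"); print(inv())
t=cv2.imread("pics/m1.png")[140:260,220:430];cv2.imwrite("pics/m1c.png",cv2.resize(t,None,fx=3.8,fy=3.8,interpolation=2))
from scipy.optimize import minimize
for k,c0 in (("m0",(320,225)),("m1",(320,190))):
    im=cv2.imread(f"pics/{k}.png");p,T=load(k);out=im.copy()
    for sl,th,sc,col in [(0.8,.6,1.5,(255,255,0))]:
        C=barcorners((O[0],O[1],YAW,120.1),sl,th,sc)
        cv2.polylines(out,[np.round([proj(p,T,X) for X in C[[1,3,7,5]]]).astype(int)],True,col,1)
    cv2.imwrite(f"pics/{k}o.png",out)
E
```

```text
False
{'t': 18.39, 'y': np.float64(-0.47666430815908833), 'rad': np.float64(123.89893694409056), 'th': np.float64(0.5992423466274411), 'thn': np.float64(0.6017777872687688), 'F': array([-0.3781,  0.0737, -0.0238]), 'M': array([-0.1128, -0.2404,  0.0229]), 'w': 40.089097187141945}
{'t': 19.32, 'y': np.float64(-14.914245657030397), 'rad': np.float64(170.72569084192563), 'th': np.float64(0.26253453014827177), 'thn': np.float64(0.3021818217025464), 'F': array([0.1557, 0.1424, 0.0755]), 'M': array([-0.0215, -0.1361, -0.0459]), 'w': 39.85277754914628}
```

View pics/m0o.png

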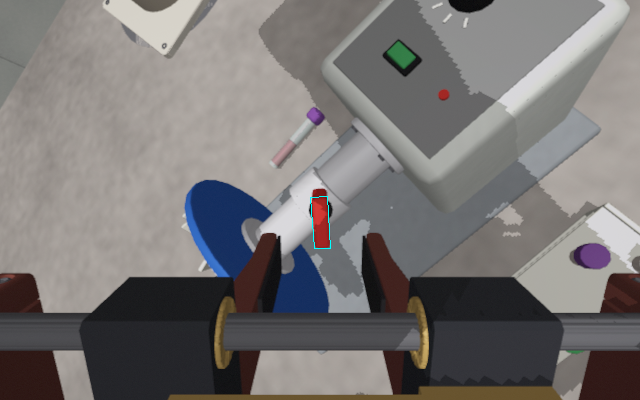

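View pics/m1o.png

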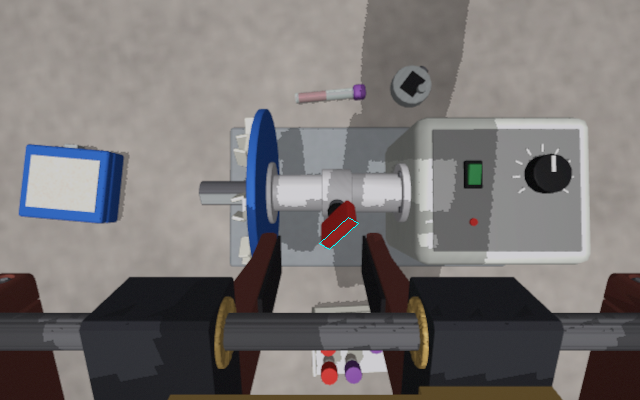

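View pics/m1c.png

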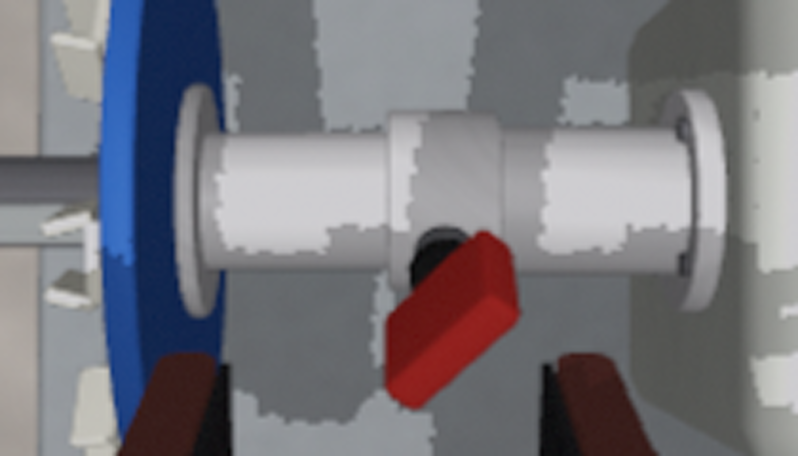

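```bash
python3 - <<'E'
from h import *
from scipy.optimize import minimize
V=[load("m0"),load("m1")];ms=[]
for k,c0 in (("m0",(320,218)),("m1",(338,224))):
    im=cv2.imread(f"pics/{k}.png").astype(int);b,g,r=im[...,0],im[...,1],im[...,2]
    m=((r>50)&(g<.5*r)&(b<.5*r));mm=np.zeros_like(m);mm[c0[1]-40:c0[1]+40,c0[0]-22:c0[0]+22]=1
    ms.append((m&mm).astype(np.uint8));print(ms[-1].sum())
def cost(v):
    c=0;S=4
    for m,(p,T) in zip(ms,V):
        h=cv2.convexHull(np.array([proj(p,T,X) for X in barcorners((O[0],O[1],YAW,120.1),v[0]*10,v[1],v[2])],np.float32))[:,0]
        im=np.zeros((100*S,100*S),np.uint8);o=np.array([280,165])
        cv2.fillConvexPoly(im,np.round((h-o+.5)*S*16).astype(np.int32),1,shift=4)
        M=np.kron(m[165:265,280:380],np.ones((S,S),np.uint8));c+=1-(im&M).sum()/(im|M).sum()
    return c
for x in ([0,.6,1.5],[.1,.5,1.3]):
    x=np.array(x);print(minimize(cost,x,method="Nelder-Mead",options=dict(initial_simplex=np.vstack([x]+[x+d for d in np.diag([.2,.1,.15])]))).x,)
for sc in (1.3,1.35,1.4,1.45,1.5,1.55):print(sc,cost([.05,.6,sc]))
E
```

```text
890
992
[0.0367 0.5964 1.4937]
[0.0397 0.595  1.479 ]
1.3 0.5172576231839788
1.35 0.4361537588177212
1.4 0.3673014206921723
1.45 0.32625328057913894
1.5 0.30747962265190143
1.55 0.34734069379691546
```

Fit: slide about 0.4 mm, hub angle 0.596 (flat at about 0.6), screw about 1.49. All are within limits, so I'm handing in.

```bash
python3 - <<'E'
from h import *
workorder.sign_off(); print(env.read_state()["time_s"])
E
```

```text
the job is handed in; nothing more can be done
the job is handed in; nothing more can be done
```

The job is handed in. The hub is home on the shoulder, the thumbscrew faces the flat and is tight, and the gripper has let go. It had taken about 19 s when I handed it in; sign-off gave no verdict.

- **What I did:** I gripped the red bar and pushed the hub about 25 mm until it met the shoulder. Then I swung it from about -0.86 rad to facing the flat and turned the screw clockwise to its stop. After that I opened the gripper and backed well clear.
- **Last checks:** Fitting the bar in two wrist views after letting go gave:

| | Measured | Needed |
|---|---|---|
| Hub distance from home | about 0.4 mm | under 3 mm |
| Screw angle | about 1.48–1.49 rad | above 1.35 rad |
| Hub direction | 0.595 rad from vertical, flat at about 0.60 | within 0.12 rad of the flat |

- **Supporting signs:** The turning torque rose sharply at about 1.5 rad, as expected at the stop. The pictures show no gap between collar and shoulder, and the tool force was about zero after letting go.
- **Bystanders:** None were touched, and those in view had not visibly moved; I did not measure their positions again.
- **What went wrong on the way:** The first grip closed to 14.8 mm instead of 10 mm, most likely catching the screw's neck. I opened, moved 6 mm outward and gripped again at 10.0 mm.

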